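Load a well plate into a push-push plate reader

ROBOT

A 6-joint arm with a two-finger parallel gripper is mounted at the origin on the work surface. World frame = base frame: x ahead of the robot, y to its left, z up, the work surface at z = 0. Lengths are in mm, angles in rad, forces in N, time in s.
With the tool pointing down it reaches from about 400 to 925 mm from the base axis. Payload 12.5 kg.
Tool frame: the origin (TCP) lies between the finger pads; the fingertips stand 19 mm ahead of it and the grasp point (between the pads) is the TCP (env.tips_ahead is the distance from the TCP to the fingertips, in mm); z points along the fingers, y is the line along which they close (so a half turn about z gives the same grasp; the last joint's range is limited). The gripper opens to 95 mm and grips with 3 to 60 N. Pads are 20 mm wide; open, the fingers measure 119 mm over their backs; the gripper's body (75 mm by 180 mm) begins 59 mm behind the grasp point.
Start: joints at [-1.221, 0.491, 1.559, -0, 1.092, -0.106], TCP at [275.137, -561.199, 233.661] pointing down, gripper open.
Joint ranges: [-3.1, 3.1], [-0.84, 2.19], [0.05, 2.79], [-1.13, 4.28], [0.06, 2.93], [-2.69, 2.69]. Speed limits (rad/s): [2.22, 2.22, 2.79, 3.14, 3.14, 3.14].

INTERFACE

Orientations are given as [roll, pitch, yaw] about the fixed x, y, z axes, in that order (R = Rz(yaw) Ry(pitch) Rx(roll)).
In Python, from cell import env gives the robot as it stands.
- The arm moves only by the shell command python3 -m crank 'ROWS'. ROWS is JSON, a list of rows, each a list of 5 numbers: the shift along the tool's x, y, z in mm, then the turn about the tool's z in degrees, then the finger opening in mm, from 0 to 95.1. In form: [[dx, dy, dz, yaw, grip], ...]. A call has 1 to 10 rows; each row is the pose to reach, as a shift and turn from the pose commanded when the call began, along the tool's axes at that moment; what a row does not reach only later rows make up. A row lasts 1/12 s, in which the tool goes at most 41.7 mm and 7.16 degrees, less where a joint would pass 70% of its speed; a pose out of reach is approached as far as the arm can. A call with a gripper value outside its range is refused whole. The fingers move at their own pace and stop on an object; the grip force is fixed at half the most. Time passes only in rows, so rows that repeat a pose let the fingers close. It gives the time, the measured TCP pose, the force, the opening and the grip force at its end, in the units of the state.
- env.state(): the state, without advancing time (a new reading comes with each control period).
- env.read_camera(name): name is "scene" or "side" or "wrist"; returns a dict with "img" (480x640x3 uint8, blue, green, red), "K" (3x3 intrinsics, pixels), "pose" (4x4, takes a point from camera to world coordinates). Camera axes: x right, y down, z forward; pixel columns grow to the right and rows downward; lengths in mm; the calibration is good to about 2 mm. A picture is of the moment at which its call begins. There is no depth.
- env.job_done(): hands the job in; it is judged then, once.
The state is a dict: "t": time; "joints": joint angles; "qvel": joint speeds; "tau": joint torques, N m; "eef_pos": TCP position; "tcp_rot": TCP orientation; "ft_force": force on the tool from outside, world axes, zero at the start; "moment": the same for the moment, N m; "opening": opening from 0.0 (shut) to 1.0 (fully open); "grip_force": force on a finger pad.
Only numpy, scipy, OpenCV 4.12 (cv2) and the standard library are available. Lean on these libraries where they do the work, as an engineer would, in place of code of your own. Each camera call takes 0.05 s, during which the arm holds its last target. There are 200 camera calls.

TASK

The plate reader's amber hood is latched shut: press the front of the hood fully down once and let go so that it springs wide open by itself. Then push the well plate from the loading deck straight into the chamber until it is fully home against the back wall, and finally push the hood down and press it fully in so that its latch catches and it stays shut on its own. Leave the tip box, the bottle and the phone where they are.

Things in the scene. Friction and masses are not known exactly. Their poses are not given: they have to be found in the camera images.
- reader: White plate reader, fixed. Lengths in mm. Origin on the bench under the chamber's middle; +x from loading deck into chamber, z up. Base slab x -210 to 76, y +-102; its flat top (z 40) is deck (x -210 to -55) and chamber floor (x -55 to 50). On the deck two aluminium rails (top z 54) converge from y +-100 at x -160 to y +-73 at the mouth, x -55. Grey latch housing at x -47, y 97, top z 74.
- hood (a joint): Amber hood's angle (rad): 0 latched shut, level; 1.4 wide open (limit, nearly upright); -0.083 pressed in to its hard stop (10 mm down at the pad). Push-push: pressed from 0 to the stop and let go, the latch frees and a damped spring opens it fully in 2 to 3 s. Pushed shut along its arc, pressed to the stop and let go, it settles at 0 and stays. A press short of about 8 mm does not switch the latch.
- hood_pad (a point): Middle of the pale 24 x 90 mm press pad on the hood's outer (top) face near its front edge, 117 mm from the hinge; moves with the hood. Latched: reader x -52, y 0, z 94 mm. Its x axis points to the hinge, z out of the outer face. Pressing here takes about 4 N slowly, 7 N when fast; 8 to 12 N on the hard stop is plenty. An open hood is pushed shut on this outer face.
- hood_hinge (a point): Middle of the hood's hinge line, parallel to reader y, at reader x 65, z 88 mm; turns with the hood. The hood: flat panel from the hinge 135 mm towards the deck, 204 mm wide (reader y -82 to 122), 5 mm thick, underside at hinge height, with a 20 mm lip hanging at its front edge. The front edge sweeps an arc of 137 mm radius: keep clear as it springs open.
- plate_center (a point): Centre (half-way up) of the loose well plate: pale block 86 (its x) x 128 (its y) x 27 mm high, coloured round wells on top, about 0.12 kg, too wide to grasp. It starts on the deck, long side across it, 138 to 165 mm before the reader's origin, up to 10 mm off centre and 0.15 rad askew. Push its near long side (43 mm before its centre); it slides with ordinary friction.
- plate_home (a point): Where the plate's centre lies when fully home against the chamber's back wall (inner face at reader x 50 mm): reader x 7, y 0, z 53.5 mm, axes as the reader. Chamber side walls: inner faces at y +-72 mm, tops at z 76 mm, open towards the deck. The plate may rest anywhere between the side walls (8 mm play each way).
- tipbox: Bystander: box of pipette tips with a blue lid, 123 (its x) x 88 x 73 mm high, origin under its centre, on the bench beyond the reader's hinge end.
- bottle: Bystander: clear bottle with blue cap, 66 mm diameter, 140 mm high, origin under its centre, on the bench beyond the reader's hinge end.
- phone: Bystander: black phone lying flat, 148 (its x) x 72 x 9 mm, origin under its centre, on the bench beyond the deck's free end.
Mind the look-alikes: they are no part of the job. Of the things that look like the part that bears plate_center, the middle-sized one is meant.

How it is judged:
By the outcome, as a careful person would: the job done as asked, in the order asked, and still so for the second after the job is handed in, with the robot touching nothing.
It also fails if it takes over 61 s, if anything falls off the work surface, if the arm or the gripper's body presses on something with over 40 N, if the wrist force passes 120 N, or if a joint passes its speed limit or range.

## Working session

There is one attempt and no reset: what is moved stays moved. The work goes in short steps, Python scripts to look and compute and a shell command to move; the robot and the scene stay as the last step left them, time stands still between calls to the robot, and variables do not carry over. Pictures are saved under pics/ and viewed, at most 10 in all, crops included, and the job is handed in when it is done.

```bash
mkdir -p pics; ls; python3 - <<'E'
from cell import env
import cv2,numpy as np,pickle
d={}
for n in("scene","side","wrist"):
    r=env.read_camera(n);d[n]=r;cv2.imwrite(f"pics/{n}0.png",r["img"]);print(n,r["K"].tolist(),np.round(r["pose"],3).tolist())
pickle.dump(d,open("c0.pkl","wb"))
s=env.state();print(s["t"],s["eef_pos"],s["tcp_rot"],s["ft_force"])
E
```

```text
pics
scene [[533.0391474060597, 0.0, 320.6213562104554], [0.0, 533.0391474060597, 241.71838906254652], [0.0, 0.0, 1.0]] [[0.694, 0.423, -0.582, 1229.454], [0.719, -0.384, 0.579, -677.939], [0.021, -0.821, -0.571, 737.751], [0.0, 0.0, 0.0, 1.0]]
side [[574.667083546232, 0.0, 313.32840151059906], [0.0, 574.667083546232, 231.82942396746142], [0.0, 0.0, 1.0]] [[-0.787, -0.467, 0.403, 93.066], [-0.617, 0.599, -0.511, 634.232], [-0.003, -0.651, -0.759, 1029.499], [0.0, 0.0, 0.0, 1.0]]
wrist [[339.21027831601197, 0.0, 322.59867564228443], [0.0, 339.21027831601197, 238.46398502773604], [0.0, 0.0, 1.0]] [[0.44, -0.873, -0.211, 333.378], [-0.898, -0.428, -0.102, -530.959], [-0.001, 0.234, -0.972, 384.673], [0.0, 0.0, 0.0, 1.0]]
0.15 [ 275.06741597 -561.04108313  233.21635285] [-3.14080176e+00 -7.72218606e-05  4.55800716e-01] [-0.6069742   1.31234871  0.17598285]
```

View pics/scene0.png

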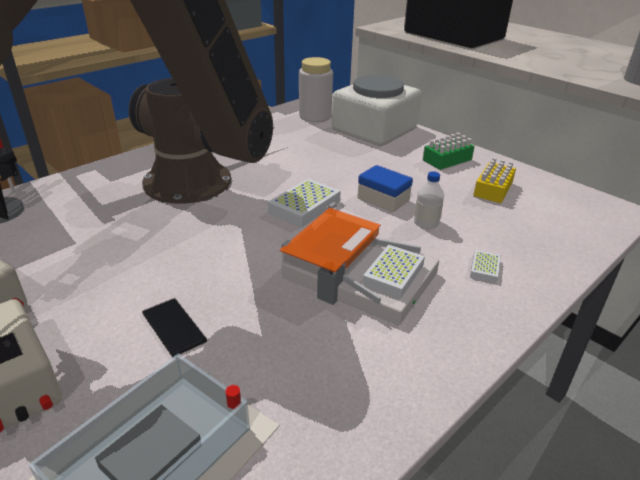

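View pics/side0.png

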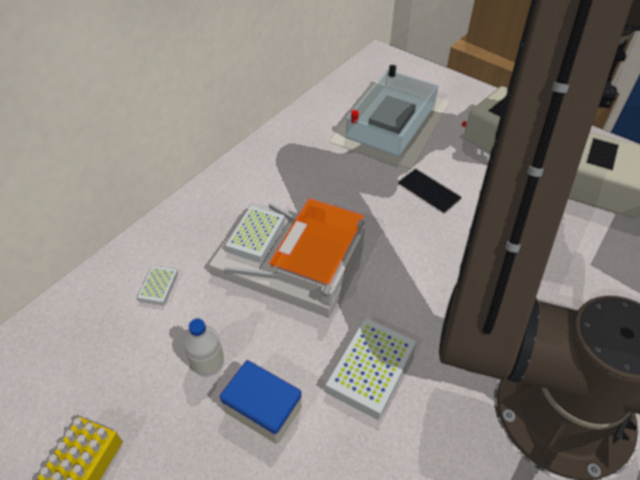

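The scene view shows three plate look-alikes: a large one at (305,200), a middle-sized one on the deck at (395,270), and a small one at (486,265). The middle one fits, because it lies on the reader's deck. In the side view they are at (370,367), (255,232) and (157,285). The hood is orange, with its pale pad at scene (357,239) and side (293,238).

```bash
cat > h.py <<'E'
import cv2,numpy as np
def ray(c,uv,z):
    uv=np.atleast_2d(np.float64(uv));d=np.c_[uv,np.ones(len(uv))]@np.linalg.inv(c["K"]).T@c["pose"][:3,:3].T
    o=c["pose"][:3,3];return o+d*((z-o[2])/d[:,2])[:,None]
def proj(c,p):
    p=np.atleast_2d(np.float64(p));q=(p-c["pose"][:3,3])@c["pose"][:3,:3]@c["K"].T;return q[:,:2]/q[:,2:]
def big(m):
    k=cv2.findContours(np.uint8(m)*255,0,2)[0];return max(k,key=cv2.contourArea)
E
python3 - <<'E'
import pickle;from h import *
d=pickle.load(open("c0.pkl","rb"))
roi={"scene":(260,190,200,140),"side":(190,180,200,150)}
out=[]
for n in roi:
    c=d[n];x,y,w,h=roi[n];I=c["img"];hsv=cv2.cvtColor(I,cv2.COLOR_BGR2HSV)
    m=np.zeros(I.shape[:2],bool);m[y:y+h,x:x+w]=1
    o=m&(hsv[...,0]<16)&(hsv[...,1]>150)&(hsv[...,2]>100)
    k=big(o);hull=cv2.convexHull(k)
    # pad: low saturation inside hood hull
    inn=np.zeros(I.shape[:2],np.uint8);cv2.fillConvexPoly(inn,hull,1);inn=cv2.erode(inn,np.ones((3,3)))
    pad=(inn>0)&(hsv[...,1]<110)&(hsv[...,2]>130)
    pk=big(pad);M=cv2.moments(pk);pc=[M["m10"]/M["m00"],M["m01"]/M["m00"]]
    P=ray(c,pk.reshape(-1,2),94)[:,:2].astype(np.float32);r=cv2.minAreaRect(P)
    print(n,"padpx",np.round(pc),"world",ray(c,pc,94).round(1),"rect",r)
    hp=cv2.approxPolyDP(hull,5,True).reshape(-1,2);print(" hood",hp.tolist(),ray(c,hp,93)[:,:2].round().tolist())
    # plate wells: saturated green/blue
    g=m&(((hsv[...,0]>22)&(hsv[...,0]<50)&(hsv[...,1]>90))|((hsv[...,0]>100)&(hsv[...,0]<135)&(hsv[...,1]>90)))
    g=cv2.morphologyEx(np.uint8(g),cv2.MORPH_CLOSE,np.ones((9,9)));wk=big(g)
    r=cv2.minAreaRect(ray(c,wk.reshape(-1,2),67)[:,:2].astype(np.float32));print(" wells",r)
    out.append(cv2.resize(I[y:y+140,x:x+w],None,fx=2.8,fy=2.1,interpolation=cv2.INTER_CUBIC))
cv2.imwrite("pics/crop.png",np.vstack(out))
E
```

```text
scene padpx [356. 239.] world [[615.4  38.   94. ]] rect ((614.489013671875, 39.755985260009766), (23.62173080444336, 91.85667419433594), 14.195597648620605)
 hood [[379, 225], [370, 242], [335, 271], [281, 250], [329, 208]] [[612.0, 118.0], [643.0, 53.0], [663.0, -73.0], [538.0, -105.0], [485.0, 86.0]]
 wells ((709.3963623046875, 57.559417724609375), (66.47966003417969, 103.09699249267578), 16.327993392944336)
side padpx [292. 237.] world [[615.   44.1  94. ]] rect ((615.329345703125, 42.99870300292969), (25.812358856201172, 91.82897186279297), 14.4708890914917)
 hood [[308, 199], [363, 216], [328, 283], [270, 263]] [[660.0, -65.0], [532.0, -99.0], [484.0, 92.0], [608.0, 125.0]]
 wells ((709.8894653320312, 60.08296203613281), (64.62648010253906, 101.1436767578125), 16.340896606445312)
```

View pics/crop.png

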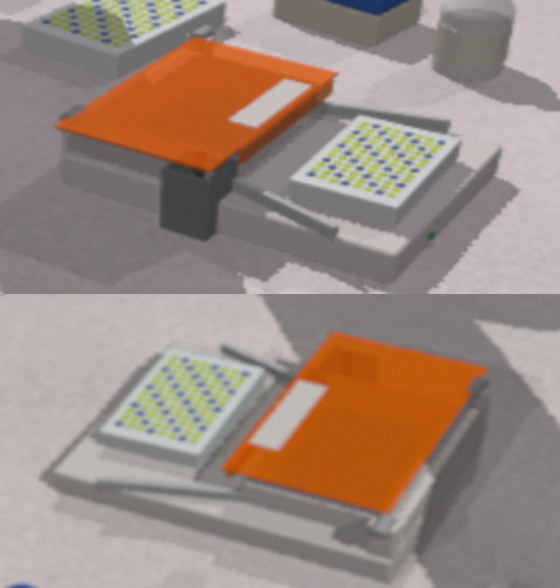

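The crop confirms it: the middle-sized plate sits on the deck between the rails, nearly square. The pad is a clean pale strip on the hood. Reader yaw is about 194.3°, the origin is about (564.6, 29), and the plate is at reader (-148, 7).

```bash
cat > w.py <<'E'
# where: tcp in reader frame (mm), tool yaw error; with args X Y Z -> needed shift in tool axes
import sys,numpy as np;from cell import env
from scipy.spatial.transform import Rotation as Ro
s=env.state();O=np.array([564.6,29,0]);A=Ro.from_euler("z",194.3,degrees=True).as_matrix()
T=Ro.from_euler("xyz",s["tcp_rot"]).as_matrix();p=A.T@(s["eef_pos"]-O)
print("t",round(s["t"],2),"reader",p.round(1),"F(reader)",(A.T@s["ft_force"]).round(1),"turn needed",round(np.degrees(s["tcp_rot"][2])-14.3,1),"open",s["opening"])
if len(sys.argv)>1: print("shift",(T.T@(A@np.float64(sys.argv[1:4])+O-s["eef_pos"])).round(1))
E
python3 -m crank '[[20,-14,0,1.2,60],[52,-36,0,2.4,20],[84,-58,0,3.6,0],[116,-80,0,4.8,0],[148,-102,0,6,0],[180,-124,0,7.2,0],[212,-146,0,8.4,0],[244,-168,0,9.6,0],[276,-190,0,10.8,0],[308,-212,0,11.8,0]]'; python3 w.py -52 0 125
```

```text
t: 0.98
eef_pos: [458.9, -233.5, 233.6]
tcp_rot: [3.142, 0.0, 0.249]
ft_force: [0.6, -1.1, 0.8]
opening: 0.356
grip_force: 0.0
t 0.98 reader [167.3 228.2 233.6] F(reader) [-0.3  1.2  0.8] turn needed -0.1 open 0.35600455026445027
shift [ 219.  -228.4  108.6]
```

```bash
python3 -m crank '[[24,-26,0,0,0],[50,-52,0,0,0],[76,-78,0,0,0],[102,-104,0,0,0],[128,-130,0,0,0],[154,-156,15,0,0],[180,-182,35,0,0],[200,-208,60,0,0],[215,-224,80,0,0],[219,-228,95,0,0]]'; python3 w.py -52 0 113
python3 - <<'E'
from cell import env
import cv2
cv2.imwrite("pics/s1.png",env.read_camera("scene")["img"][150:350,230:470])
E
```

```text
t: 1.82
eef_pos: [614.7, 43.0, 136.4]
tcp_rot: [-3.141, 0.001, 0.253]
ft_force: [-0.2, -0.0, 0.4]
opening: 0.005
grip_force: 0.0
t 1.82 reader [-52.   -1.2 136.4] F(reader) [ 0.2 -0.   0.4] turn needed 0.2 open 0.005116100586398813
shift [ 0.1  1.2 23.4]
```

View pics/s1.png

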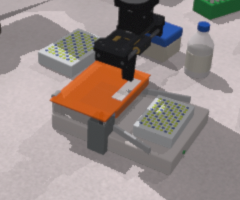

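The closed fingertips stand just above the pad's middle (crop ~(128,82)). Now I'll press, slowly at first.

```bash
python3 -m crank '[[0,1,8,0,0],[0,1,16,0,0],[0,1,20,0,0],[0,1,23,0,0],[0,1,26,0,0],[0,1,28,0,0],[0,1,30,0,0],[0,1,31,0,0],[0,1,32,0,0],[0,1,32,0,0]]'; python3 w.py
```

```text
t: 2.7
eef_pos: [614.7, 38.6, 106.9]
tcp_rot: [3.141, -0.001, 0.25]
ft_force: [-0.6, -2.9, 4.2]
opening: 0.002
grip_force: 2.1
t 2.7 reader [-50.9   3.  106.9] F(reader) [1.3 2.6 4.2] turn needed 0.0 open 0.0018627438034073771
```

```bash
python3 -m crank '[[0,0,1,0,0],[0,0,2,0,0],[0,0,3,0,0],[0,0,4,0,0],[0,0,4,0,0]]'; python3 w.py
```

```text
t: 3.12
eef_pos: [614.7, 38.7, 103.3]
tcp_rot: [3.141, -0.001, 0.25]
ft_force: [-2.7, -2.9, 9.3]
opening: 0.007
grip_force: 4.3
t 3.12 reader [-50.9   3.  103.3] F(reader) [3.3 2.2 9.3] turn needed 0.0 open 0.006986847266458719
```

```bash
python3 -m crank '[[0,0,1,0,0],[0,0,2,0,0],[0,0,2,0,0]]'; python3 w.py
```

```text
t: 3.37
eef_pos: [614.8, 38.7, 102.9]
tcp_rot: [3.141, -0.002, 0.25]
ft_force: [-7.1, -4.7, 26.0]
opening: 0.008
grip_force: 12.3
t 3.37 reader [-51.    3.  102.9] F(reader) [ 8.1  2.8 26. ] turn needed 0.0 open 0.0076134534081703995
```

On the hard stop. I'll let go quickly, up and away towards the deck side.

```bash
python3 -m crank '[[0,0,-25,0,0],[10,0,-60,0,0],[30,0,-95,0,0],[60,0,-125,0,0],[92,0,-150,0,0],[125,0,-165,0,60],[155,0,-165,0,60],[160,0,-165,0,60],[160,0,-165,0,60],[160,0,-165,0,60]]'; python3 -m crank '[[0,0,0,0,60],[0,0,0,0,60],[0,0,0,0,60],[0,0,0,0,60],[0,0,0,0,60],[0,0,0,0,60],[0,0,0,0,60],[0,0,0,0,60],[0,0,0,0,60],[0,0,0,0,60]]'; python3 - <<'E'
from cell import env
import cv2,pickle;from h import *
out=[];d={}
for n,(x,y) in {"scene":(250,150),"side":(180,150)}.items():
    c=env.read_camera(n);d[n]=c;out.append(cv2.resize(c["img"][y:y+200,x:x+260],None,fx=1.5,fy=1.5))
cv2.imwrite("pics/s2.png",np.hstack(out));pickle.dump(d,open("c2.pkl","wb"))
c=d["side"];hsv=cv2.cvtColor(c["img"],cv2.COLOR_BGR2HSV);m=np.zeros((480,640),np.uint8);m[180:330,190:390]=1
g=(m>0)&(((hsv[...,0]>22)&(hsv[...,0]<50)&(hsv[...,1]>90))|((hsv[...,0]>100)&(hsv[...,0]<135)&(hsv[...,1]>90)))
r=cv2.minAreaRect(ray(c,big(cv2.morphologyEx(np.uint8(g),3,np.ones((9,9)))).reshape(-1,2),67)[:,:2].astype(np.float32));print(r)
E
python3 w.py -207 5 66
```

```text
t: 4.2
eef_pos: [768.7, 78.7, 264.2]
tcp_rot: [-3.141, 0.002, 0.25]
ft_force: [-0.5, -0.2, -0.6]
opening: 0.298
grip_force: 0.0
t: 5.03
eef_pos: [769.5, 78.4, 265.6]
tcp_rot: [3.142, 0.0, 0.25]
ft_force: [0.3, 0.9, -0.0]
opening: 0.631
grip_force: 0.0
((557.2930908203125, 43.78487777709961), (81.51099395751953, 95.91378021240234), 14.415739059448242)
t 5.13 reader [-210.7    2.7  265.6] F(reader) [ 0.5  0.3 -0. ] turn needed 0.0 open 0.6349390618803149
shift [ -3.7   2.3 199.6]
```

View pics/s2.png

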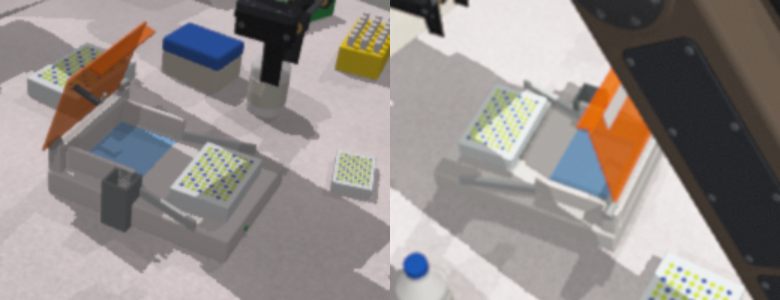

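The hood is wide open and the plate is undisturbed at (215,180) in the left half. Next I descend behind it.

```bash
python3 -m crank '[[0,3,35,0,60],[0,3,75,0,60],[0,3,115,0,60],[0,3,150,0,60],[0,3,175,0,60],[0,3,190,0,60],[0,3,197,0,60],[0,3,199,0,60],[0,3,199,0,60],[0,3,199,0,60]]'; python3 w.py -46 0 66
```

```text
t: 5.97
eef_pos: [771.1, 75.5, 68.6]
tcp_rot: [3.141, -0.003, 0.25]
ft_force: [0.2, -1.0, -0.1]
opening: 0.629
grip_force: 0.0
t 5.97 reader [-211.6    5.9   68.6] F(reader) [ 0.1  1.  -0.1] turn needed 0.0 open 0.6293820014500723
shift [-165.6   -6.     2.1]
```

```bash
python3 -m crank '[[-6,0,1,0,60],[-14,0,1,0,60],[-22,0,1,0,60],[-30,-1,1,0,60],[-38,-2,1,0,60],[-46,-3,1,0,60],[-54,-4,1,0,60],[-62,-5,1,0,60],[-70,-6,1,0,60],[-78,-6,1,0,60]]'; python3 w.py -46 0 66;  python3 -m crank '[[-8,0,0,0,60],[-16,0,0,0,60],[-24,0,0,0,60],[-32,0,0,0,60],[-40,0,0,0,60],[-48,0,0,0,60],[-56,0,0,0,60],[-63,0,0,0,60],[-70,0,0,0,60],[-74,0,0,0,60]]'; python3 w.py -46 0 66
```

```text
t: 6.8
eef_pos: [692.4, 62.1, 65.7]
tcp_rot: [3.142, -0.0, 0.25]
ft_force: [1.0, 0.8, 2.1]
opening: 0.626
grip_force: 0.9
t 6.8 reader [-132.    -0.5   65.7] F(reader) [-1.2 -0.6  2.1] turn needed 0.0 open 0.6260507005630935
shift [-86.    0.4  -0.3]
t: 7.63
eef_pos: [620.5, 43.5, 65.6]
tcp_rot: [-3.142, 0.001, 0.25]
ft_force: [2.0, 0.4, -0.8]
opening: 0.632
grip_force: 0.4
t 7.63 reader [-57.7  -0.2  65.6] F(reader) [-2.1  0.1 -0.8] turn needed 0.0 open 0.631561852823974
shift [-11.7   0.2  -0.4]
```

Force is normal. I'll creep in until the back wall pushes back.

```bash
python3 -m crank '[[-3,0,0,0,60],[-6,0,0,0,60],[-9,0,0,0,60],[-10,0,0,0,60]]'; python3 w.py;python3 -m crank '[[-1,0,0,0,60],[-2,0,0,0,60],[-2,0,0,0,60]]'; python3 w.py
```

```text
t: 7.97
eef_pos: [611.4, 41.2, 65.6]
tcp_rot: [3.142, 0.0, 0.25]
ft_force: [0.4, 0.3, -0.6]
opening: 0.628
grip_force: 0.4
t 7.97 reader [-48.4  -0.2  65.6] F(reader) [-0.4 -0.2 -0.6] turn needed 0.0 open 0.6282135574181212
t: 8.22
eef_pos: [610.9, 41.1, 65.9]
tcp_rot: [3.141, -0.003, 0.25]
ft_force: [5.4, 3.0, -1.1]
opening: 0.632
grip_force: 3.1
t 8.22 reader [-47.9  -0.3  65.9] F(reader) [-5.9 -1.5 -1.1] turn needed 0.0 open 0.6322194969391678
```

```bash
python3 -m crank '[[-1,0,0,0,60],[-2,0,0,0,60],[-3,0,0,0,60],[-3,0,0,0,60]]'; python3 w.py
```

```text
t: 8.55
eef_pos: [610.8, 41.0, 66.8]
tcp_rot: [3.14, -0.01, 0.25]
ft_force: [17.1, 9.2, -1.9]
opening: 0.631
grip_force: 9.1
t 8.55 reader [-47.8  -0.2  66.8] F(reader) [-18.8  -4.7  -1.9] turn needed 0.0 open 0.6306876809083454
```

Firm stop at 19 N. Now I'll back off, rise and verify.

```bash
python3 -m crank '[[10,0,0,0,60],[25,0,0,0,60],[30,0,-30,0,60],[30,0,-70,0,60],[30,0,-110,0,60],[30,0,-150,0,60],[30,0,-190,0,30],[30,0,-220,0,0],[30,0,-230,0,0],[30,0,-230,0,0]]'; python3 w.py 95 0 300; python3 - <<'E'
from cell import env
from h import *
c=env.read_camera("scene");I=c["img"]
cv2.imwrite("pics/s3.png",cv2.resize(I[170:320,240:440],None,fx=3,fy=3,interpolation=2))
hsv=cv2.cvtColor(I,cv2.COLOR_BGR2HSV);m=np.zeros((480,640),bool);m[215:300,285:420]=1
g=m&(((hsv[...,0]>22)&(hsv[...,0]<50)&(hsv[...,1]>90)))
r=cv2.minAreaRect(ray(c,big(cv2.morphologyEx(np.uint8(g),3,np.ones((9,9)))).reshape(-1,2),67)[:,:2].astype(np.float32));print(r)
a=np.radians(194.3);R=np.array([[np.cos(a),-np.sin(a)],[np.sin(a),np.cos(a)]]);print("plate reader",R.T@(np.array(r[0])-[564.6,29]))
E
```

```text
t: 9.38
eef_pos: [636.4, 47.5, 298.3]
tcp_rot: [3.14, -0.004, 0.25]
ft_force: [0.2, -0.3, -0.5]
opening: 0.403
grip_force: 0.0
t 9.38 reader [-7.420e+01 -1.000e-01  2.983e+02] F(reader) [-0.2  0.3 -0.5] turn needed 0.0 open 0.4031842547984984
shift [-1.692e+02  1.000e-01 -2.400e+00]
((557.734130859375, 26.076858520507812), (65.8120346069336, 101.66410064697266), 14.896919250488281)
plate reader [7.37514827 1.13670718]
```

View pics/s3.png

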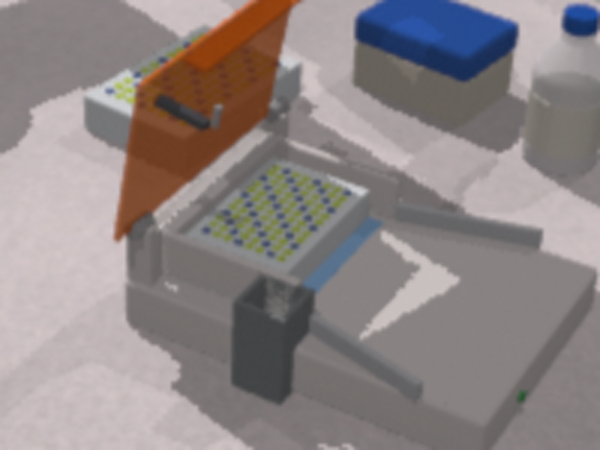

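The plate is home, measured at reader (7.4, 1.1). Next I cross over the open hood to its outer face.

```bash
python3 -m crank '[[-10,0,0,0,0],[-35,0,0,0,0],[-65,0,0,0,0],[-95,0,0,0,0],[-125,0,0,0,0],[-150,0,0,0,0],[-165,0,0,0,0],[-171,0,0,0,0],[-171,0,0,0,0],[-171,0,0,0,0]]'; python3 w.py 95 0 216
```

```text
t: 10.27
eef_pos: [470.7, 5.2, 294.8]
tcp_rot: [-3.141, 0.001, 0.25]
ft_force: [0.5, -0.4, 0.4]
opening: 0.005
grip_force: 0.0
t 10.27 reader [ 9.680e+01 -1.000e-01  2.948e+02] F(reader) [-0.4  0.6  0.4] turn needed -0.0 open 0.00482278793184506
shift [ 1.9  0.1 78.8]
```

```bash
python3 -m crank '[[0,0,20,0,0],[0,0,45,0,0],[0,0,65,0,0],[0,0,75,0,0],[0,0,78,0,0],[5,0,78,0,0],[12,0,78,0,0],[20,0,78,0,0],[27,0,78,0,0],[27,0,78,0,0]]'; python3 w.py 39 0 216
```

```text
t: 11.1
eef_pos: [498.2, 12.1, 218.1]
tcp_rot: [3.141, -0.002, 0.25]
ft_force: [-0.4, 0.3, -0.7]
opening: 0.004
grip_force: 0.0
t 11.1 reader [ 68.5  -0.  218.1] F(reader) [ 0.3 -0.4 -0.7] turn needed 0.0 open 0.004211399862413502
shift [29.5  0.   2.1]
```

```bash
python3 -m crank '[[6,0,0,0,0],[13,0,0,0,0],[20,0,0,0,0],[27,0,1,0,0],[34,0,3,0,0],[41,0,6,0,0],[48,0,9,0,0],[55,0,13,0,0],[62,0,18,0,0],[69,0,24,0,0]]'; python3 w.py -16 0 176
```

```text
t: 11.93
eef_pos: [563.3, 29.1, 193.4]
tcp_rot: [-3.141, 0.002, 0.25]
ft_force: [-4.2, -0.5, 2.6]
opening: 0.003
grip_force: 2.7
t 11.93 reader [  1.2  -0.4 193.4] F(reader) [ 4.2 -0.5  2.6] turn needed 0.0 open 0.0032988085398648797
shift [17.3  0.4 17.4]
```

```bash
python3 -m crank '[[6,0,5,0,0],[12,0,11,0,0],[17,0,17,0,0],[22,0,24,0,0],[26,0,30,0,0],[30,0,37,0,0],[34,0,44,0,0],[37,0,51,0,0],[40,0,57,0,0],[42,0,62,0,0]]'; python3 w.py -48 0 113
```

```text
t: 12.77
eef_pos: [604.4, 39.3, 131.1]
tcp_rot: [3.142, 0.0, 0.25]
ft_force: [-3.8, -0.6, 3.1]
opening: 0.003
grip_force: 2.1
t 12.77 reader [-41.1  -0.2 131.1] F(reader) [ 3.8 -0.3  3.1] turn needed 0.0 open 0.0031258409305208856
shift [ 6.9  0.2 18.1]
```

```bash
python3 -m crank '[[2,0,5,0,0],[4,0,10,0,0],[5,0,15,0,0],[6,0,19,0,0],[7,0,22,0,0],[7,0,24,0,0],[7,0,26,0,0],[7,0,28,0,0],[7,0,28,0,0]]'; python3 w.py; python3 -m crank '[[0,0,1,0,0],[0,0,2,0,0],[0,0,2,0,0]]'; python3 w.py
```

```text
t: 13.52
eef_pos: [610.9, 41.0, 103.7]
tcp_rot: [3.141, -0.0, 0.25]
ft_force: [-2.4, -1.5, 4.5]
opening: 0.004
grip_force: 1.9
t 13.52 reader [-47.9  -0.2 103.7] F(reader) [2.7 0.9 4.5] turn needed 0.0 open 0.0035840821015901765
t: 13.77
eef_pos: [611.0, 41.0, 103.3]
tcp_rot: [3.141, -0.001, 0.25]
ft_force: [-8.2, -1.3, 19.6]
opening: 0.005
grip_force: 9.5
t 13.77 reader [-47.9  -0.2 103.3] F(reader) [ 8.3 -0.7 19.6] turn needed 0.0 open 0.0048404937583187025
```

Hard stop reached at 20 N. I'll let go straight up and wait.

```bash
python3 -m crank '[[0,0,-8,0,0],[0,0,-18,0,0],[0,0,-40,0,0],[0,0,-75,0,0],[0,0,-110,0,0],[0,0,-140,0,0],[0,0,-150,0,0],[0,0,-150,0,0],[0,0,-150,0,0],[0,0,-150,0,0]]'; python3 -m crank '[[0,0,0,0,0],[0,0,0,0,0],[0,0,0,0,0],[0,0,0,0,0],[0,0,0,0,0],[0,0,0,0,0],[0,0,0,0,0],[0,0,0,0,0],[0,0,0,0,0],[0,0,0,0,0]]'; python3 w.py; python3 - <<'E'
from cell import env
import cv2
cv2.imwrite("pics/s4.png",cv2.resize(env.read_camera("scene")["img"][130:330,240:500],None,fx=2.5,fy=2.5))
E
```

```text
t: 14.6
eef_pos: [610.3, 41.0, 250.0]
tcp_rot: [-3.141, 0.002, 0.25]
ft_force: [-0.2, -0.1, -0.1]
opening: 0.008
grip_force: 0.0
t: 15.43
eef_pos: [610.8, 41.0, 251.6]
tcp_rot: [3.142, 0.0, 0.25]
ft_force: [-0.0, 0.6, -0.2]
opening: 0.003
grip_force: 0.0
t 15.43 reader [-4.770e+01 -2.000e-01  2.516e+02] F(reader) [-0.1 -0.6 -0.2] turn needed 0.0 open 0.0028973101337619526
```

View pics/s4.png

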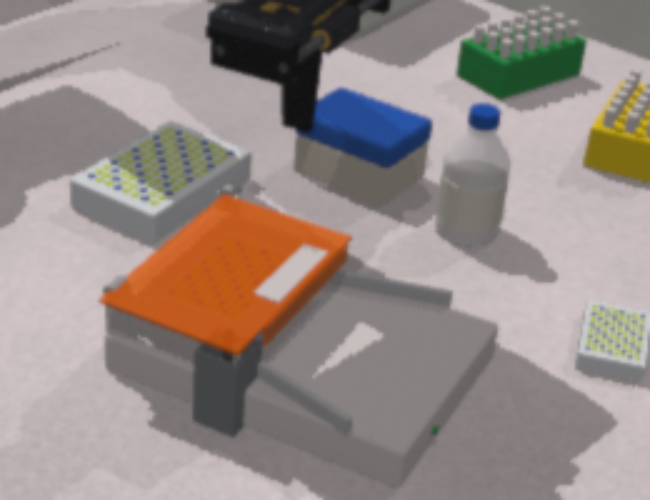

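The hood is level and latched 1.6 s after release. The plate's wells show through it, and the bystanders have not moved.

```bash
python3 -c "from cell import env;print(env.job_done())"
```

```text
the job is handed in; nothing more can be done
None
```

The job is handed in at about 15.5 s of the 61 s allowed: the hood sprang open after one press, the plate went fully home against the back wall, the hood was pressed shut and stayed latched, and the tip box, bottle and phone were not touched.

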